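# Clear the beam path and arm the laser

### The arm

A 6-joint arm with a two-finger parallel gripper is mounted at the origin on the work surface. World frame = base frame: x ahead of the robot, y to its left, z up, the work surface at z = 0. Lengths are in m, angles in rad, forces in N, time in s.
With the tool pointing down it reaches from about 0.25 to 0.775 m from the base axis. Payload 4 kg.
Tool frame: the origin (TCP) lies at the very end of the fingers, on their centre line; the grasp point (between the pads) lies 19 mm behind it (robot.tcp_to_grasp is the distance from the TCP to the grasp point, in m); z points along the fingers, y is the line along which they close (so a half turn about z gives the same grasp; the last joint's range is limited). The gripper opens to 94 mm and grips with 3 to 60 N. Pads are 16 mm wide; open, the fingers measure 119 mm over their backs; the gripper's body (75 mm by 177 mm) begins 78 mm behind the grasp point.
Start: joints at [-1.298, 0.087, 1.371, -0, 1.684, -0.103], TCP at [0.202, -0.512, 0.206] pointing down, gripper open.
Joint ranges: [-3.1, 3.1], [-0.76, 2.03], [0.27, 2.55], [-1.08, 4.22], [0.17, 2.65], [-2.57, 2.57]. Speed limits (rad/s): [2.79, 2.79, 3.14, 3.14, 3.14, 3.14].

### API

Orientations are given as [roll, pitch, yaw] about the fixed x, y, z axes, in that order (R = Rz(yaw) Ry(pitch) Rx(roll)).
In Python, from bench import robot gives the robot as it stands.
- The arm moves only by the shell command python3 nudge.py 'ROWS'. ROWS is rows parted by semicolons, their numbers by spaces, 1 to 20 of them, each of 5 numbers: the finger opening in m, then dx, dy, dz in m, then a turn about the tool's z in rad; each row shifts and turns the commanded pose from where the row before left it, along the tool's axes as they then stand; what a row does not reach is not made up. A row lasts 1/12 s, in which the tool goes at most 0.0417 m and 0.125 rad, less where a joint would pass 70% of its speed; a pose out of reach is approached as far as the arm can. The fingers move at their own pace and stop on an object; the grip force is fixed at half the most. Time passes only in rows, so rows that do not move let the fingers close. It prints the time, the measured TCP pose, the force, the opening and the grip force at its end.
- robot.get_obs(): the state, without advancing time (a new reading comes with each control period).
- robot.snapshot(name): name is "scene" or "side" or "wrist"; returns a dict with "color" (420x560x3 uint8, blue, green, red), "fx", "fy", "cx", "cy" (pixels), "extrinsics" (4x4, takes a point from world to camera coordinates). Camera axes: x right, y down, z forward; pixel columns grow to the right and rows downward; lengths in m; the calibration is good to about 2 mm. The wrist camera is an equidistant fisheye: a pixel r from the principal point sees the ray r / f radians off the axis. A picture is of the moment at which its call begins. There is no depth.
- robot.close_job(): hands the job in; it is judged then, once.
The state is a dict: "time": time; "joint_positions": joint angles; "qvel": joint speeds; "joint_torque": joint torques, N m; "tool_pos": TCP position; "ee_rot": TCP orientation; "wrist_force": force on the tool from outside, world axes, zero at the start; "wrist_torque": the same for the moment, N m; "width": finger opening in m; "finger_force": force on a finger pad.
Only numpy, scipy, OpenCV 4.12 (cv2) and the standard library are available. Lean on these libraries where they do the work, as an engineer would, in place of code of your own. Each camera call takes 0.05 s, during which the arm holds its last target. There are 200 camera calls.

### The job

Clear the beam path for the laser: stand every brass eyepiece upright inside the walnut case and slide the case's lid fully shut. Only then lift the red guard right up, to about upright or beyond, flip the toggle beneath fully over to its on side, and close the guard down over it again. Leave the reticle holder, feeler gauges and lamp base where they are.

Things in the scene. Friction and masses are not known exactly. Their poses are not given: they have to be found in the camera images.
- eyepiece_1: brass eyepiece, upright cylinder 38 mm in diameter and 40 mm high with a black eyecup (30 mm in diameter, 12 mm high) on top, 52 mm high in all, about 120 g; origin: centre of its underside, z up. May be absent (None).
- eyepiece_2: brass eyepiece, upright cylinder 38 mm in diameter and 40 mm high with a black eyecup (30 mm in diameter, 12 mm high) on top, 52 mm high in all, about 120 g; origin: centre of its underside, z up. May be absent (None).
- eyepiece_3: brass eyepiece, upright cylinder 38 mm in diameter and 40 mm high with a black eyecup (30 mm in diameter, 12 mm high) on top, 52 mm high in all, about 120 g; origin: centre of its underside, z up. May be absent (None).
- eyepiece_4: brass eyepiece, upright cylinder 38 mm in diameter and 40 mm high with a black eyecup (30 mm in diameter, 12 mm high) on top, 52 mm high in all, about 120 g; origin: centre of its underside, z up. May be absent (None).
- case: fixed walnut case, 126 mm (x) by 423 mm (y). Origin: on the table under the centre of its open bay. The bay is inside x +-55 mm, y +-95 mm; its floor is 6 mm and its wall tops 64 mm above the table; at y from 95 to 320 mm the case is a solid deck 64 mm high, over which the lid slides. Two brass guide strips (outer faces x = +-68 mm) reach 78 mm above the table.
- slide_lid (a joint): sliding lid of the case, 0 = bay fully covered, 0.215 m = fully open (end stop); slides along the case's +y, underside 66 mm and top 74 mm above the table, 204 mm long; stays where left, needs about 1.5 N, more when moved fast. May start slightly ajar.
- lid_grip (a point): top centre of the brass fin on the lid: 14 mm (case x) by 40 mm (case y) and 30 mm high, rising from the lid's top; this point is 30 mm above the lid's top, 50 mm towards -y from the lid's centre, 104 mm above the table. Closed, it lies at x 0, y -50 mm of the case.
- switch_box: fixed grey arming-switch box, 140 mm (x) by 90 mm (y) by 45 mm high; origin: centre of its underside. A red hinged guard on top covers a toggle. The hinge is on the +x side, the guard's lug sticks out at the -x side.
- guard (a joint): hinge of the red guard, rad: 0 = shut over the toggle, grows as it is lifted, 1.8 = end stop, leaning back past upright; stays where left (friction 0.07 N m, guard about 60 g).
- guard_hinge (a point): a point on the guard's hinge axis, at x 53, y 0, z 48 mm of the box; the axis lies along the box's y.
- guard_lug (a point): centre of the guard's round-ended lug, 16 mm wide along the box's y (pinch it there from above: pads may pivot on it) and 16 mm thick. Shut, it is 124 mm towards the box's -x from the hinge axis and 34 mm above it, 20 mm out from the guard's front wall; the guard itself is 104 mm long, 66 mm wide, 47 mm high.
- toggle (a joint): steel bat toggle under the guard, rad: 0 = off, leaning 0.45 rad towards the box's -y; 0.9 = on, leaning 0.45 rad towards the box's +y (end stop); stays where left, friction 0.03 N m. Its pivot is at x -10, y 0, z 47 mm of the box. Starts off or nearly so.
- toggle_tip (a point): tip of the toggle, 33 mm from its pivot; the bat is 8 mm thick with a 12 mm ball end.
- bench: fixed beam bench: grey laser head (y 210 to 310 mm, 75 mm high) and round silvered mirror (y -210 to -270 mm, 88 mm high), both 76 mm wide or less, facing each other along the bench's y; between them a flat inlaid strip with a red line marks the beam path, where the eyepieces stand on the table. Origin: on the table, on the beam line.
- reticle_holder: bystander: cast-iron reticle holder, foot 80 x 60 mm, 86 mm high; origin: centre of its underside.
- feeler_gauge: bystander: steel feeler gauges in a nickel sleeve, lying along x, 118 mm (x from -45 to 73) by 22 by 12 mm; origin: under the sleeve's centre.
- lamp_base: bystander: squat white porcelain lamp base, 100 mm in diameter, 70 mm high; origin: centre of its underside.

How it is judged:
On the way, in this order (a step that is already met when the one before it is completed fails the run):
1. all eyepieces upright in the case and its lid shut, toggle still off (x of eyepiece_1 in the frame of case between -0.045 and 0.045 m and y of eyepiece_1 in the frame of case between -0.085 and 0.085 m and z of each of eyepiece_1, eyepiece_2, eyepiece_3, eyepiece_4 in the frame of case below 0.02 m and angle between each of eyepiece_1, eyepiece_2, eyepiece_3, eyepiece_4's own z axis and vertical below 0.2 rad and linear speed of each of eyepiece_1, eyepiece_2, eyepiece_3, eyepiece_4 below 0.02 m/s and x of eyepiece_2 in the frame of case between -0.045 and 0.045 m and y of eyepiece_2 in the frame of case between -0.085 and 0.085 m and x of eyepiece_3 in the frame of case between -0.045 and 0.045 m and y of eyepiece_3 in the frame of case between -0.085 and 0.085 m and x of eyepiece_4 in the frame of case between -0.045 and 0.045 m and y of eyepiece_4 in the frame of case between -0.085 and 0.085 m and value of joint slide_lid below 0.008 m and value of joint toggle below 0.3 rad), for 0.2 s.
2. guard lifted, toggle still off (value of joint guard above 1.2 rad and value of joint toggle below 0.45 rad), for 0.2 s.
3. toggle flipped on under the raised guard (value of joint toggle above 0.7 rad and value of joint guard above 0.9 rad), for 0.2 s.
4. guard closed over the switched-on toggle (value of joint guard below 0.06 rad and value of joint toggle above 0.7 rad), for 0.2 s.
At the end, for the whole second after the job is handed in: every eyepiece present stands at rest on the floor of the case's bay, upright within 0.2 rad; the lid is shut within 8 mm, the toggle is on (above 0.7 rad), the guard is shut within 0.06 rad (all of step 4 and x of eyepiece_1 in the frame of case between -0.045 and 0.045 m and y of eyepiece_1 in the frame of case between -0.085 and 0.085 m and z of each of eyepiece_1, eyepiece_2, eyepiece_3, eyepiece_4 in the frame of case below 0.02 m and angle between each of eyepiece_1, eyepiece_2, eyepiece_3, eyepiece_4's own z axis and vertical below 0.2 rad and linear speed of each of eyepiece_1, eyepiece_2, eyepiece_3, eyepiece_4 below 0.02 m/s and x of eyepiece_2 in the frame of case between -0.045 and 0.045 m and y of eyepiece_2 in the frame of case between -0.085 and 0.085 m and x of eyepiece_3 in the frame of case between -0.045 and 0.045 m and y of eyepiece_3 in the frame of case between -0.085 and 0.085 m and x of eyepiece_4 in the frame of case between -0.045 and 0.045 m and y of eyepiece_4 in the frame of case between -0.085 and 0.085 m and value of joint slide_lid below 0.008 m); the robot touches nothing.
It fails at once if the toggle is on while the case is open by more than 30 mm (value of joint toggle above 0.45 rad and value of joint slide_lid above 0.03 m).
It fails at once if the reticle holder is moved more than 25 mm (distance of reticle_holder from where it was at the start of the episode above 0.025 m).
It fails at once if the feeler gauge is moved more than 25 mm (distance of feeler_gauge from where it was at the start of the episode above 0.025 m).
It fails at once if the lamp base is moved more than 25 mm (distance of lamp_base from where it was at the start of the episode above 0.025 m).
Of eyepiece_1, eyepiece_2, eyepiece_3, eyepiece_4 only 2 to 4 are there at a start; the rules pass over those that are not, and their reading is None.
At some moment in a run one of eyepiece_1, eyepiece_2, eyepiece_3, eyepiece_4 may be knocked a few centimetres aside while the robot is not near it.
It also fails if it takes over 210 s, if anything falls off the work surface, if the arm or the gripper's body presses on something with over 40 N, if the wrist force passes 120 N, or if a joint passes its speed limit or range.

## Working session

There is one attempt and no reset: what is moved stays moved. The work goes in short steps, Python scripts to look and compute and a shell command to move; the robot and the scene stay as the last step left them, time stands still between calls to the robot, and variables do not carry over. Pictures are saved under pics/ and viewed, at most 14 in all, crops included, and the job is handed in when it is done.

```bash
ls; mkdir -p pics; python3 - <<'E'
from bench import robot
import cv2
o=robot.get_obs(); print({k:o[k] for k in('time','tool_pos','ee_rot','width')})
for n in("scene","side","wrist"):
    s=robot.snapshot(n); cv2.imwrite(f"pics/{n}0.png",s["color"])
    print(n,s["fx"],s["fy"],s["cx"],s["cy"]); print(s["extrinsics"])
E
```

```text
bench.py
nudge.py
pics
{'time': 0.0, 'tool_pos': array([ 0.201694  , -0.51111551,  0.20433743]), 'ee_rot': array([-3.13947172e+00, -2.19233974e-04,  3.75781426e-01]), 'width': 0.09387293045260703}
scene 540.2164595425373 540.2164595425373 279.6711416276061 207.39117977069145
[[ 0.59517424  0.80324413  0.02380114 -0.31131022]
 [ 0.48351836 -0.33429804 -0.80898382 -0.17038234]
 [-0.64185483  0.49299462 -0.58734887  1.89848689]
 [ 0.          0.          0.          1.        ]]
side 473.92218345658694 473.92218345658694 287.0205616617312 211.93504516041838
[[-0.81405777 -0.5805601  -0.01612194  0.45469198]
 [-0.3128413   0.46171377 -0.83003055  0.25985821]
 [ 0.48932634 -0.67064921 -0.55748486  1.03740613]
 [ 0.          0.          0.          1.        ]]
wrist 325.19226210127806 325.19226210127806 282.86701115924313 205.34510445426062
[[ 3.66325623e-01 -9.30486464e-01 -6.91944121e-04 -5.48417033e-01]
 [-8.92601061e-01 -3.51620262e-01  2.82181747e-01 -2.87525840e-02]
 [-2.62809597e-01 -1.02752774e-01 -9.59360716e-01  3.89554390e-01]
 [ 0.00000000e+00  0.00000000e+00  0.00000000e+00  1.00000000e+00]]
```
View pics/scene0.png

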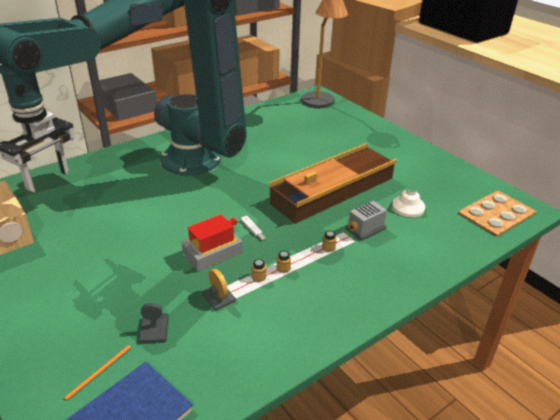

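View pics/side0.png

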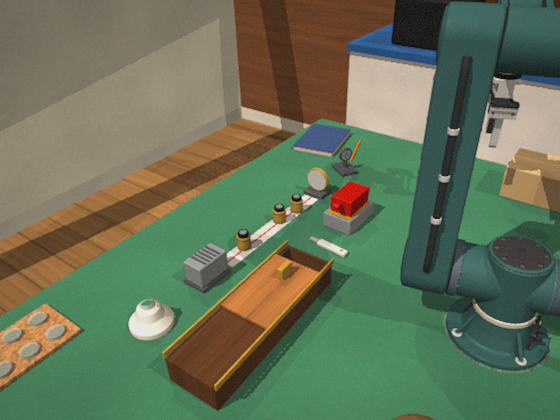

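Scene view: three eyepieces on the strip at about (260,270), (284,261) and (330,240). The case is at (335,180), with its lid slightly ajar and the fin at (311,178). The switch box is at (212,240). The side view shows the same layout.

```bash
python3 - <<'E'
import cv2
a=cv2.imread("pics/scene0.png")[135:335,175:435]; cv2.imwrite("pics/sc1.png",cv2.resize(a,None,fx=3,fy=3,interpolation=cv2.INTER_CUBIC))
a=cv2.imread("pics/side0.png")[160:400,120:385]; cv2.imwrite("pics/sd1.png",cv2.resize(a,None,fx=2.5,fy=2.5,interpolation=cv2.INTER_CUBIC))
E
```

View pics/sc1.png

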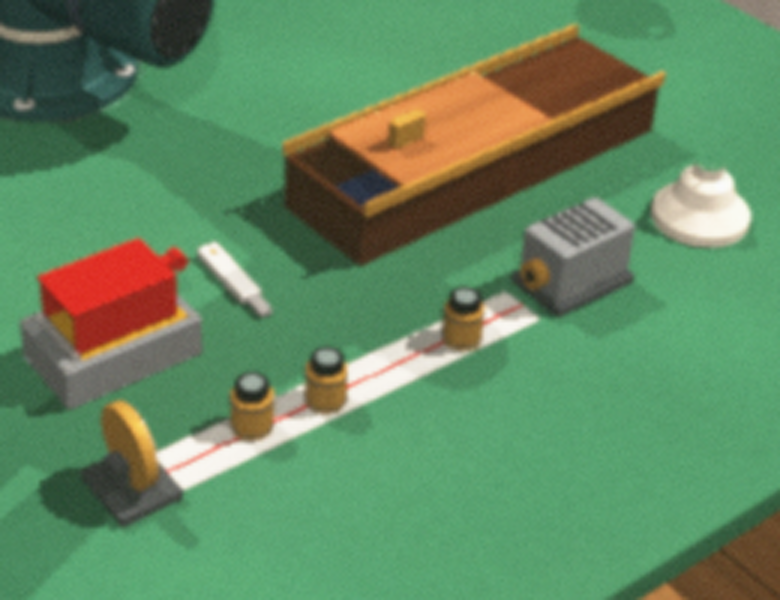

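View pics/sd1.png

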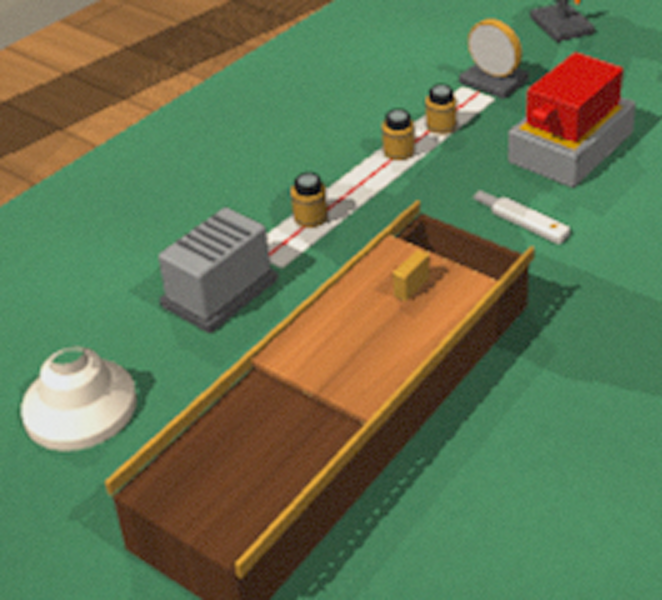

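```bash
cat > h.py <<'E'
import numpy as np, cv2
from bench import robot
from scipy.optimize import least_squares
def cam(n):
    s=robot.snapshot(n); s["n"]=n; return s
def ray(s,u,v):
    T=np.array(s["extrinsics"]);R=T[:3,:3];c=-R.T@T[:3,3]
    x=(u-s["cx"])/s["fx"];y=(v-s["cy"])/s["fy"]
    if s["n"]=="wrist":
        r=np.hypot(x,y); k=np.sin(r)/max(r,1e-9); d=np.array([x*k,y*k,np.cos(r)])
    else: d=np.array([x,y,1.])
    d=R.T@d; return c,d/np.linalg.norm(d)
def onz(s,u,v,z):
    c,d=ray(s,u,v); return c+d*(z-c[2])/d[2]
def tri(*o):
    A=0;b=0
    for s,u,v in o:
        c,d=ray(s,u,v);P=np.eye(3)-np.outer(d,d);A=A+P;b=b+P@c
    p=np.linalg.solve(A,b)
    return p,max(np.linalg.norm(np.cross(p-ray(*q)[0],ray(*q)[1])) for q in o)
def proj(s,p):
    T=np.array(s["extrinsics"]);q=T[:3,:3]@np.asarray(p)+T[:3,3]
    if s["n"]=="wrist":
        r=np.hypot(q[0],q[1]);t=np.arctan2(r,q[2]);x,y=q[:2]/max(r,1e-9)*t
    else: x,y=q[:2]/q[2]
    return np.array([s["cx"]+s["fx"]*x,s["cy"]+s["fy"]*y])
def fit2(L,W):  # planar fit local->world
    L=np.array(L)[:,:2]*1.;W=np.array(W)[:,:2]
    f=lambda q:(q[:2]+L@np.array([[np.cos(q[2]),np.sin(q[2])],[-np.sin(q[2]),np.cos(q[2])]])-W).ravel()
    best=min((least_squares(f,[*W.mean(0),a]) for a in(-2,-1,0,1,2,3)),key=lambda r:r.cost)
    return best.x,np.abs(best.fun).max()
E
python3 - <<'E'
from h import *
a,b=cam("scene"),cam("side")
np.set_printoptions(precision=4,suppress=True)
A=lambda u,v:(a,175+u/3,135+v/3)
B=lambda u,v:(b,120+u/2.5,160+v/2.5)
pts=dict(cA=((287,146),(532,252)),cB=((577,28),(240,568)),cC=((370,208),(418,206)),cD=((664,76),(110,486)),
fin=((407,115),(412,262)),lidback=((472,75),(365,420)),lidback2=((548,118),(255,360)),
e1=((252,382),(440,92)),e2=((327,356),(398,118)),e3=((464,297),(308,182)),
lug=((175,260),(545,115)),boxR=((201,315),(510,130)),g1=((40,277),(621,65)),g2=((78,300),(580,55)),g3=((178,255),(526,90)),g4=((138,240),(567,108)))
W={}
for k,(p,q) in pts.items():
    W[k],r=tri(A(*p),B(*q)); print(k,W[k],"res",round(r,4))
q,r=fit2([(-.068,-.103),(-.068,.32),(.068,-.103),(.068,.32)],[W[k] for k in("cA","cB","cC","cD")]);print("case",q,r)
c,s=np.cos(q[2]),np.sin(q[2]);Ri=np.array([[c,s],[-s,c]])
for k in("fin","lidback","lidback2"):print(k,Ri@(W[k][:2]-q[:2]))
E
```

```text
cA [0.3727 0.0731 0.0723] res 0.0016
cB [0.3635 0.4914 0.0727] res 0.0011
cC [0.5053 0.0758 0.0717] res 0.0023
cD [0.4957 0.4949 0.0728] res 0.0017
fin [0.4356 0.1789 0.1042] res 0.0004
lidback [0.3741 0.3267 0.0704] res 0.0021
lidback2 [0.4904 0.3302 0.0747] res 0.0017
e1 [ 0.6283 -0.1456  0.0497] res 0.0002
e2 [ 0.6372 -0.0721  0.0492] res 0.0003
e3 [0.6433 0.082  0.0488] res 0.0
lug [ 0.4775 -0.1288  0.0805] res 0.0018
boxR [ 0.5209 -0.1289  0.0444] res 0.001
g1 [ 0.4472 -0.2496  0.0953] res 0.0014
g2 [ 0.4962 -0.2397  0.0973] res 0.0019
g3 [ 0.5023 -0.1359  0.1027] res 0.0027
g4 [ 0.4532 -0.1459  0.0923] res 0.0047
case [0.4367 0.1753 0.0224] 0.0023216901509482968
fin [-0.0011  0.0035]
lidback [-0.0593  0.1527]
lidback2 [0.0571 0.1536]
```

View pics/wrist0.png

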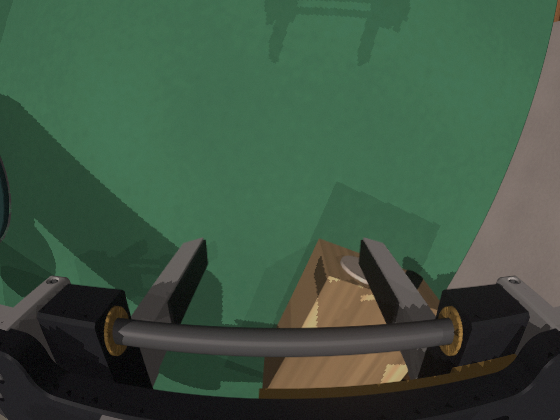

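The wrist camera looks along tool +x (image up). The fits look sensible: eyepiece tops at 49–50 mm and fin top at 104 mm, with the lid about 53 mm ajar. Next I'll move to a spot where the wrist camera sees everything.

```bash
python3 nudge.py '0.094 0 0 0 -0.1217; 0.094 0 0 0 -0.1217; 0.094 0 0 0 -0.1217; 0.094 0 0 0 -0.1217; 0.094 0 0 0 -0.1217; 0.094 0 0 0 -0.1217; 0.094 0 0 0 -0.1217; 0.094 0 0 0 -0.1217; 0.094 0 0 0 -0.1217; 0.094 0 0 0 -0.1217; 0.094 .0255 .0274 -.0046 0; 0.094 .0255 .0274 -.0046 0; 0.094 .0255 .0274 -.0046 0; 0.094 .0255 .0274 -.0046 0; 0.094 .0255 .0274 -.0046 0; 0.094 .0255 .0274 -.0046 0; 0.094 .0255 .0274 -.0046 0; 0.094 .0255 .0274 -.0046 0; 0.094 .0255 .0274 -.0046 0; 0.094 .0255 .0274 -.0046 0'; python3 - <<'E'
from h import *
s=cam("wrist");cv2.imwrite("pics/w1.png",cv2.resize(s["color"],None,fx=1.42,fy=1.42,interpolation=cv2.INTER_CUBIC))
np.save("w1.npy",{k:v for k,v in s.items()},allow_pickle=True)
E
```

```text
time: 1.92
tool_pos: [0.4712, -0.2491, 0.2518]
ee_rot: [3.141, 0.0, 1.593]
wrist_force: [-0.2, -1.2, 0.2]
width: 0.0937
finger_force: 0.0
```

View pics/w1.png

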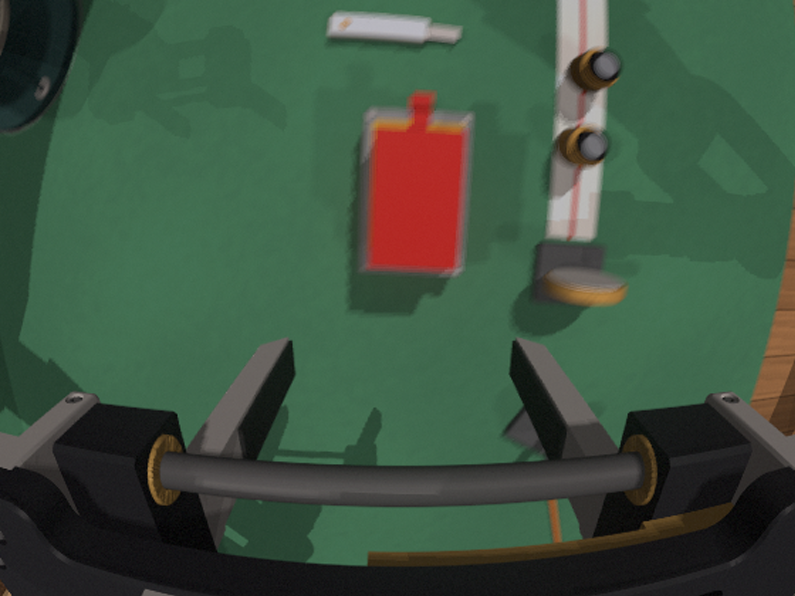

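Wrist view: guard top spans (371,128) to (464,270) in the enlarged picture, the lug is at (424,101), and the two near eyepiece tops are at (606,64) and (594,146).

```bash
python3 - <<'E'
from h import *
np.set_printoptions(precision=4,suppress=True)
w=np.load("w1.npy",allow_pickle=True).item(); a,b=cam("scene"),cam("side")
k=1.42
g=[onz(w,u/k,v/k,.095) for u,v in((371,128),(469,130),(463,270),(366,270))]
for p in g:print(p)
print("guardyaw",np.arctan2(*(((g[3]+g[2])-(g[0]+g[1]))[[1,0]])), "centre",sum(g)/4)
print("lug z.09",onz(w,424/k,101/k,.09), "z.082",onz(w,424/k,101/k,.082))
print("lug tri",tri((w,424/k,102/k),(a,175+175/3,135+258/3),(b,120+545/2.5,160+113/2.5)))
for n,(p,q,r) in dict(e1=((594,146),(252,382),(440,92)),e2=((606,64),(327,356),(398,118))).items():
  print(n,onz(w,p[0]/k,p[1]/k,.052),tri((w,p[0]/k,p[1]/k),(a,175+q[0]/3,135+q[1]/3),(b,120+r[0]/2.5,160+r[1]/2.5)))
E
```

```text
[ 0.4463 -0.1437  0.095 ]
[ 0.5161 -0.143   0.095 ]
[ 0.5161 -0.2466  0.095 ]
[ 0.4437 -0.2482  0.095 ]
guardyaw -1.5832092281480314 centre [ 0.4806 -0.1954  0.095 ]
lug z.09 [ 0.4837 -0.1227  0.09  ] z.082 [ 0.484  -0.1216  0.082 ]
lug tri (array([ 0.4798, -0.1267,  0.084 ]), np.float64(0.005719640478942298))
e1 [ 0.6316 -0.1446  0.052 ] (array([ 0.6298, -0.1455,  0.0507]), np.float64(0.0024184388935094376))
e2 [ 0.6412 -0.0705  0.052 ] (array([ 0.6388, -0.0718,  0.0505]), np.float64(0.003100801414249154))
```

```bash
python3 nudge.py '0.094 .0357 -.0022 .0085 0; 0.094 .0357 -.0022 .0085 0; 0.094 .0357 -.0022 .0085 0; 0.094 .0357 -.0022 .0085 0; 0.094 .0357 -.0022 .0085 0; 0.094 .0357 -.0022 .0085 0; 0.094 .0357 -.0022 .0085 0; 0.094 .0357 -.0022 .0085 0; 0.094 .0357 -.0022 .0085 0; 0.094 .0357 -.0022 .0085 0; 0.094 .0357 -.0022 .0085 0; 0.094 .0357 -.0022 .0085 0; .094 0 0 0 0; .094 0 0 0 0'; python3 - <<'E'
from h import *
np.set_printoptions(precision=4,suppress=True)
s=cam("wrist");cv2.imwrite("pics/w2.png",cv2.resize(s["color"],None,fx=1.42,fy=1.42,interpolation=cv2.INTER_CUBIC))
np.save("w2.npy",s,allow_pickle=True)
print(proj(s,[.4356,.179,.104])*1.42, proj(s,[*robot.get_obs()['tool_pos']])*1.42)
E
```

```text
time: 3.23
tool_pos: [0.4336, 0.1769, 0.1485]
ee_rot: [-3.14, 0.002, 1.595]
wrist_force: [-0.3, 0.1, 0.3]
width: 0.0941
finger_force: 0.0
[407.5286 321.2443] [405.0232 364.5889]
```

View pics/w2.png

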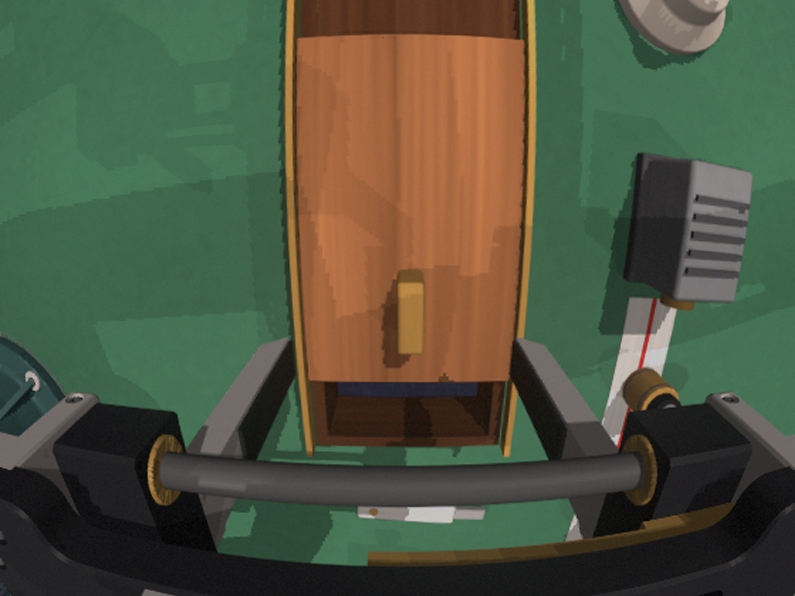

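The fin's top centre is at (411,317), about 4 mm to the right of and beyond the TCP axis. I'll shift by that, descend, and pinch it.

```bash
python3 nudge.py '0.05 .004 .004 0 0; 0.05 0 0 0 0; .05 0 0 0 0; .05 0 0 .017 0; .05 0 0 .017 0; .05 0 0 .017 0; .05 0 0 .0165 0; .05 0 0 0 0; .05 0 0 0 0; 0 0 0 0 0; 0 0 0 0 0; 0 0 0 0 0; 0 0 0 0 0; 0 0 0 0 0; 0 0 0 0 0; 0 0 0 0 0'
```

```text
time: 4.62
tool_pos: [0.4376, 0.1812, 0.0823]
ee_rot: [-3.14, 0.0, 1.593]
wrist_force: [-2.4, -0.6, 4.1]
width: 0.014
finger_force: 30.0
```

```bash
python3 nudge.py '0 .01 0 0 0; 0 .01 0 0 0; 0 .01 0 0 0; 0 .01 0 0 0; 0 .01 0 0 0; 0 .01 0 0 0; 0 .01 0 0 0; 0 .01 0 0 0; 0 .01 0 0 0; 0 .01 0 0 0; 0 .01 0 0 0; 0 .01 0 0 0; 0 .01 0 0 0; 0 .01 0 0 0; 0 .01 0 0 0; 0 .006 0 0 0; 0 0 0 0 0; 0 0 0 0 0'
```

```text
time: 6.12
tool_pos: [0.4341, 0.3388, 0.0823]
ee_rot: [-3.141, -0.002, 1.594]
wrist_force: [-5.3, 1.3, 5.0]
width: 0.0138
finger_force: 30.0
```

```bash
python3 nudge.py '0.06 0 0 0 0; 0.06 0 0 0 0; .06 0 0 0 0; .09 0 0 -.025 0; .09 0 0 -.025 0; .09 0 0 -.02 0; .09 -.026 .0204 0 0; .09 -.026 .0204 0 0; .09 -.026 .0204 0 0; .09 -.026 .0204 0 0; .09 -.026 .0204 0 0; .09 -.026 .0204 0 0; .09 -.026 .0204 0 0; .09 -.026 .0204 0 0; .09 -.026 .0204 0 0; .09 -.026 .0204 0 0; .09 0 0 0 0; .09 0 0 0 0; .09 0 0 0 0'; python3 - <<'E'
from h import *
np.set_printoptions(precision=4,suppress=True)
s=cam("wrist"); a=cam("scene")
np.save("w3.npy",s,allow_pickle=True)
print(proj(s,[.6437,.082,.052])*1.42)
A=cv2.resize(s["color"],None,fx=1.42,fy=1.42,interpolation=cv2.INTER_CUBIC)[150:450,200:600]
B=cv2.resize(a["color"][140:290,220:420],None,fx=2,fy=2,interpolation=cv2.INTER_CUBIC)
cv2.imwrite("pics/c3.png",np.hstack([A,B]))
E
```

```text
time: 7.7
tool_pos: [0.6443, 0.0816, 0.1513]
ee_rot: [-3.141, -0.0, 1.592]
wrist_force: [0.6, 0.0, 0.8]
width: 0.0902
finger_force: 0.0
[402.3627 293.5446]
```

View pics/c3.png

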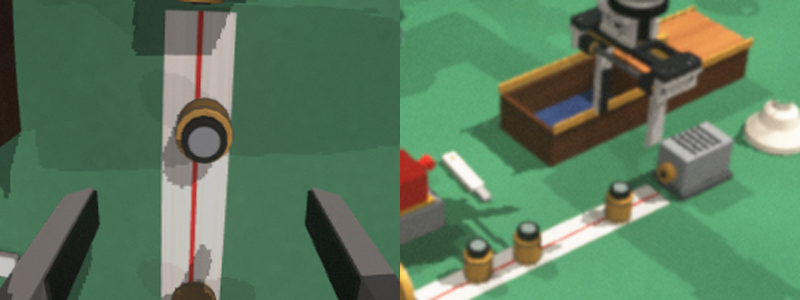

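The eyepiece is centred under the gripper at full-image (405,292), within 2 mm of the estimate, and nothing has been knocked. The bay is open.

```bash
python3 nudge.py '.07 .001 .001 0 0; .07 0 0 .03 0; .07 0 0 .03 0; .07 0 0 .03 0; .07 0 0 .03 0; .07 0 0 .013 0; .07 0 0 .009 0; .07 0 0 0 0; .03 0 0 0 0; .03 0 0 0 0; .03 0 0 0 0; .03 0 0 0 0; .03 0 0 0 0; .03 0 0 0 0; .03 0 0 0 0'
```

```text
time: 9.05
tool_pos: [0.646, 0.0826, 0.0111]
ee_rot: [3.14, 0.0, 1.593]
wrist_force: [-1.3, 1.0, 3.9]
width: 0.037
finger_force: 30.0
```

```bash
python3 nudge.py '.03 0 0 -.02 0; .03 0 0 -.035 0; .03 0 0 -.035 0; .03 0 0 -.035 0; .03 0 0 -.005 0; .03 .0152 -.0206 0 0; .03 .0152 -.0206 0 0; .03 .0152 -.0206 0 0; .03 .0152 -.0206 0 0; .03 .0152 -.0206 0 0; .03 .0152 -.0206 0 0; .03 .0152 -.0206 0 0; .03 .0152 -.0206 0 0; .03 .0152 -.0206 0 0; .03 .0152 -.0206 0 0; .03 0 0 0 0; .03 0 0 0 0; .03 0 0 0 0'; python3 - <<'E'
from h import *
s=cam("wrist")
cv2.imwrite("pics/w4.png",s["color"])
E
```

```text
time: 10.55
tool_pos: [0.4363, 0.2298, 0.1392]
ee_rot: [-3.141, 0.001, 1.593]
wrist_force: [-0.9, -0.4, -0.6]
width: 0.0373
finger_force: 30.0
```

View pics/w4.png

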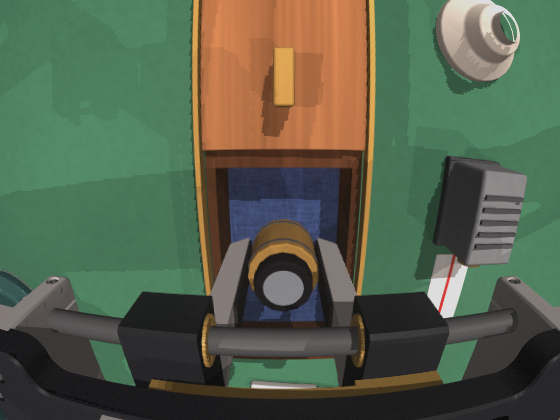

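The eyepiece is held upright over the bay, which is fully open, with the blue floor visible at (285,200). Lowering it now.

```bash
python3 nudge.py '.03 0 0 .025 0; .03 0 0 .025 0; .03 0 0 .025 0; .03 0 0 .025 0; .03 0 0 .012 0; .03 0 0 .006 0; .03 0 0 .002 0; .03 0 0 0 0; .03 0 0 0 0'
```

```text
time: 11.35
tool_pos: [0.4375, 0.2302, 0.0211]
ee_rot: [3.139, -0.001, 1.592]
wrist_force: [0.3, 0.1, -1.1]
width: 0.0374
finger_force: 30.0
```

```bash
python3 nudge.py '.03 0 0 .003 0; .03 0 0 0 0; .055 0 0 0 0; .055 0 0 0 0; .055 0 0 0 0; .055 0 0 -.03 0; .055 0 0 -.035 0; .055 0 0 -.035 0; .055 0 0 -.03 0; .07 -.0306 .0196 0 0; .07 -.0306 .0196 0 0; .07 -.0306 .0196 0 0; .07 -.0306 .0196 0 0; .07 -.0306 .0196 0 0; .07 -.0306 .0196 0 0; .07 -.0306 .0196 0 0; .07 -.0306 .0196 0 0; .07 -.0306 .0196 0 0; .07 -.0306 .0196 0 0'; python3 nudge.py '.07 0 0 0 0; .07 0 0 0 0; .07 0 0 0 0'; python3 - <<'E'
from h import *
np.set_printoptions(precision=4,suppress=True)
s=cam("wrist"); a=cam("scene")
np.save("w5.npy",s,allow_pickle=True)
print(proj(s,[.640,-.071,.052])*1.42)
A=cv2.resize(s["color"],None,fx=1.42,fy=1.42,interpolation=cv2.INTER_CUBIC)[150:450,200:600]
B=cv2.resize(a["color"][140:290,220:420],None,fx=2,fy=2,interpolation=cv2.INTER_CUBIC)
cv2.imwrite("pics/c5.png",np.hstack([A,B]))
E
```

```text
time: 12.93
tool_pos: [0.6397, -0.0731, 0.1472]
ee_rot: [3.141, 0.0, 1.593]
wrist_force: [0.2, -0.2, -0.6]
width: 0.0699
finger_force: 0.0
time: 13.18
tool_pos: [0.6386, -0.0711, 0.1468]
ee_rot: [-3.141, -0.001, 1.593]
wrist_force: [1.0, 0.3, 0.7]
width: 0.0703
finger_force: 0.0
[405.4898 296.3364]
```

View pics/c5.png

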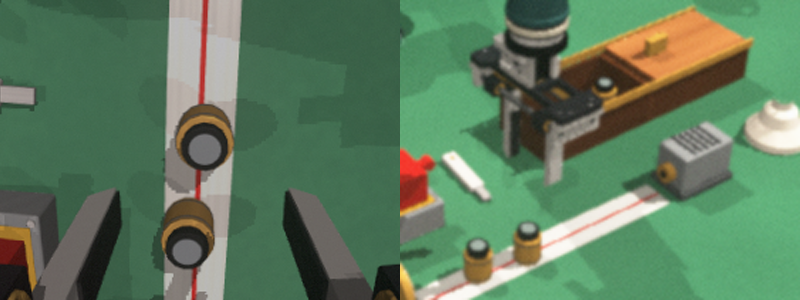

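The eyepiece is under the gripper at (406,300), about 2 mm nearer than predicted. The one already placed stands upright in the bay.

```bash
python3 nudge.py '.07 -.0015 .001 0 0; .07 0 0 .03 0; .07 0 0 .03 0; .07 0 0 .03 0; .07 0 0 .03 0; .07 0 0 .012 0; .07 0 0 .004 0; .07 0 0 0 0; .03 0 0 0 0; .03 0 0 0 0; .03 0 0 0 0; .03 0 0 0 0; .03 0 0 0 0; .03 0 0 0 0; .03 0 0 0 0'
```

```text
time: 14.53
tool_pos: [0.6404, -0.0731, 0.012]
ee_rot: [3.14, 0.0, 1.593]
wrist_force: [-1.2, 0.0, 3.8]
width: 0.0373
finger_force: 30.0
```

```bash
python3 nudge.py '.03 0 0 -.02 0; .03 0 0 -.035 0; .03 0 0 -.035 0; .03 0 0 -.035 0; .03 0 0 -.005 0; .03 .0253 -.0197 0 0; .03 .0253 -.0197 0 0; .03 .0253 -.0197 0 0; .03 .0253 -.0197 0 0; .03 .0253 -.0197 0 0; .03 .0253 -.0197 0 0; .03 .0253 -.0197 0 0; .03 .0253 -.0197 0 0; .03 .0253 -.0197 0 0; .03 .0253 -.0197 0 0; .03 0 0 0 0; .03 0 0 0 0; .03 0 0 0 0'
```

```text
time: 16.03
tool_pos: [0.4373, 0.1752, 0.1402]
ee_rot: [-3.141, 0.001, 1.593]
wrist_force: [0.0, 0.6, -0.8]
width: 0.0374
finger_force: 30.0
```

```bash
python3 nudge.py '.03 0 0 .025 0; .03 0 0 .025 0; .03 0 0 .025 0; .03 0 0 .025 0; .03 0 0 .012 0; .03 0 0 .006 0; .03 0 0 .004 0; .03 0 0 0 0; .03 0 0 0 0'
```

```text
time: 16.78
tool_pos: [0.4387, 0.1754, 0.0198]
ee_rot: [3.139, -0.0, 1.592]
wrist_force: [0.7, 0.4, -0.8]
width: 0.0375
finger_force: 30.0
```

```bash
python3 nudge.py '.03 0 0 .002 0; .03 0 0 0 0; .055 0 0 0 0; .055 0 0 0 0; .055 0 0 0 0; .055 0 0 -.03 0; .055 0 0 -.035 0; .055 0 0 -.035 0; .055 0 0 -.03 0; .07 -.0326 .0185 0 0; .07 -.0326 .0185 0 0; .07 -.0326 .0185 0 0; .07 -.0326 .0185 0 0; .07 -.0326 .0185 0 0; .07 -.0326 .0185 0 0; .07 -.0326 .0185 0 0; .07 -.0326 .0185 0 0; .07 -.0326 .0185 0 0; .07 -.0326 .0185 0 0'; python3 nudge.py '.07 0 0 0 0; .07 0 0 0 0; .07 0 0 0 0'; python3 - <<'E'
from h import *
np.set_printoptions(precision=4,suppress=True)
s=cam("wrist"); a=cam("scene")
np.save("w6.npy",s,allow_pickle=True)
print(proj(s,[.6305,-.146,.052])*1.42)
A=cv2.resize(s["color"],None,fx=1.42,fy=1.42,interpolation=cv2.INTER_CUBIC)[150:450,200:600]
B=cv2.resize(a["color"][140:290,220:420],None,fx=2,fy=2,interpolation=cv2.INTER_CUBIC)
cv2.imwrite("pics/c6.png",np.hstack([A,B]))
E
```

```text
time: 18.37
tool_pos: [0.6301, -0.1479, 0.1469]
ee_rot: [-3.142, -0.0, 1.593]
wrist_force: [-0.1, 0.2, 0.2]
width: 0.0703
finger_force: 0.0
time: 18.62
tool_pos: [0.6291, -0.1457, 0.1465]
ee_rot: [-3.141, -0.001, 1.593]
wrist_force: [0.9, 0.2, -0.1]
width: 0.0703
finger_force: 0.0
[405.4513 297.0805]
```

View pics/c6.png

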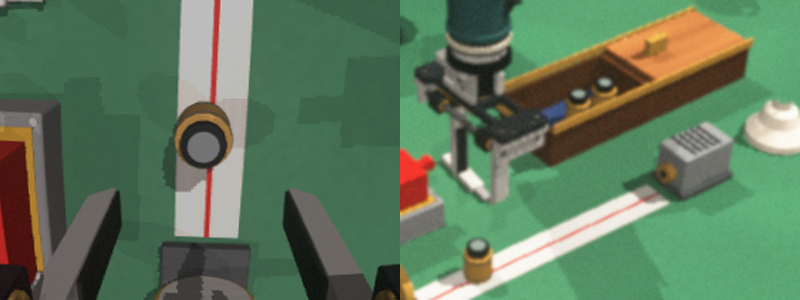

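The last eyepiece is at (404,298), as predicted. Two stand upright in the bay.

```bash
python3 nudge.py '.07 -.0005 .001 0 0; .07 0 0 .03 0; .07 0 0 .03 0; .07 0 0 .03 0; .07 0 0 .03 0; .07 0 0 .012 0; .07 0 0 .004 0; .07 0 0 0 0; .03 0 0 0 0; .03 0 0 0 0; .03 0 0 0 0; .03 0 0 0 0; .03 0 0 0 0; .03 0 0 0 0; .03 0 0 0 0'
```

```text
time: 19.97
tool_pos: [0.6308, -0.147, 0.012]
ee_rot: [3.141, 0.001, 1.593]
wrist_force: [-1.2, -0.2, 4.6]
width: 0.0376
finger_force: 30.0
```

```bash
python3 nudge.py '.03 0 0 -.02 0; .03 0 0 -.035 0; .03 0 0 -.035 0; .03 0 0 -.035 0; .03 0 0 -.005 0; .03 .0272 -.0186 0 0; .03 .0272 -.0186 0 0; .03 .0272 -.0186 0 0; .03 .0272 -.0186 0 0; .03 .0272 -.0186 0 0; .03 .0272 -.0186 0 0; .03 .0272 -.0186 0 0; .03 .0272 -.0186 0 0; .03 .0272 -.0186 0 0; .03 .0272 -.0186 0 0; .03 0 0 0 0; .03 0 0 0 0; .03 0 0 0 0'
```

```text
time: 21.47
tool_pos: [0.4385, 0.1208, 0.1402]
ee_rot: [-3.141, 0.001, 1.593]
wrist_force: [0.5, -1.0, -2.6]
width: 0.0374
finger_force: 30.0
```

```bash
python3 nudge.py '.03 0 0 .025 0; .03 0 0 .025 0; .03 0 0 .025 0; .03 0 0 .025 0; .03 0 0 .012 0; .03 0 0 .006 0; .03 0 0 .005 0; .03 0 0 0 0; .03 0 0 0 0; .03 0 0 .001 0; .055 0 0 0 0; .055 0 0 0 0; .055 0 0 0 0; .055 0 0 -.03 0; .055 0 0 -.035 0; .055 0 0 -.035 0; .055 0 0 -.03 0; .055 0 0 0 0; .055 0 0 0 0'; python3 - <<'E'
from h import *
s=cam("wrist"); a=cam("scene")
B=cv2.resize(a["color"][135:285,220:420],None,fx=1.33,fy=1.33,interpolation=cv2.INTER_CUBIC)
I=s["color"]; I[:B.shape[0],:B.shape[1]]=B
cv2.imwrite("pics/c7.png",I)
E
```

```text
time: 23.05
tool_pos: [0.4401, 0.1214, 0.1494]
ee_rot: [3.136, -0.001, 1.593]
wrist_force: [0.2, 0.1, -0.6]
width: 0.055
finger_force: 0.0
```

View pics/c7.png

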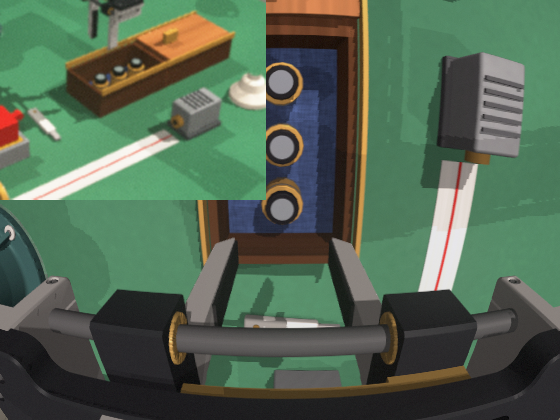

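All three stand upright in the bay (rows 82, 147 and 207) and the beam strip is empty. Next I'll close the lid.

```bash
python3 nudge.py '.055 .0272 0 0 0; .055 .0272 0 0 0; .055 .0272 0 0 0; .055 .0272 0 0 0; .055 .0272 0 0 0; .055 .0272 0 0 0; .055 .0272 0 0 0; .055 .0272 -.001 0 0; .055 0 0 0 0; .055 0 0 .025 0; .055 0 0 .025 0; .055 0 0 .017 0; .055 0 0 0 0; .0 0 0 0 0; .0 0 0 0 0; .0 0 0 0 0; .0 0 0 0 0; .0 0 0 0 0; .0 0 0 0 0'
```

```text
time: 24.73
tool_pos: [0.4329, 0.3386, 0.0801]
ee_rot: [3.141, -0.0, 1.593]
wrist_force: [-0.5, 0.4, 0.7]
width: 0.0188
finger_force: 0.0
```

```bash
python3 nudge.py '0 0 0 0 0; 0 0 0 0 0; 0 0 0 0 0; 0 0 0 0 0'; python3 nudge.py '0 -.012 0 0 0; 0 -.012 0 0 0; 0 -.012 0 0 0; 0 -.012 0 0 0; 0 -.012 0 0 0; 0 -.012 0 0 0; 0 -.012 0 0 0; 0 -.012 0 0 0; 0 -.012 0 0 0; 0 -.012 0 0 0; 0 -.012 0 0 0; 0 -.012 0 0 0; 0 -.012 0 0 0; 0 -.012 0 0 0; 0 -.012 0 0 0; 0 -.012 0 0 0; 0 -.012 0 0 0; 0 -.008 0 0 0; 0 0 0 0 0'
```

```text
time: 25.07
tool_pos: [0.4341, 0.3387, 0.0801]
ee_rot: [3.139, -0.0, 1.592]
wrist_force: [6.0, -0.3, -2.6]
width: 0.014
finger_force: 30.0
time: 26.65
tool_pos: [0.4388, 0.1266, 0.0801]
ee_rot: [3.138, -0.002, 1.592]
wrist_force: [6.3, 0.8, -4.3]
width: 0.0136
finger_force: 30.0
```

```bash
python3 nudge.py '0 -.002 0 0 0; 0 -.002 0 0 0; 0 -.002 0 0 0; 0 0 0 0 0; 0 0 0 0 0'
```

```text
time: 27.07
tool_pos: [0.4388, 0.1262, 0.0801]
ee_rot: [3.138, -0.012, 1.594]
wrist_force: [6.6, 14.0, -5.6]
width: 0.0137
finger_force: 30.0
```

The lid is against its stop, with 14 N of resistance. I'll release and go look at the lug.

```bash
python3 nudge.py '.04 0 0 0 0; .04 0 0 0 0; .04 0 0 0 0; .04 0 0 -.03 0; .04 0 0 -.03 0; .04 0 0 -.03 0; .04 0 0 -.03 0; .04 -.0352 .0039 0 0; .04 -.0352 .0039 0 0; .04 -.0352 .0039 0 0; .04 -.0352 .0039 0 0; .04 -.0352 .0039 0 0; .04 -.0352 .0039 0 0; .04 -.0352 .0039 0 0; .04 -.0352 .0039 0 0; .04 -.0352 .0039 0 0; .04 0 0 0 0; .04 0 0 0 0; .04 0 0 0 0'; python3 - <<'E'
from h import *
np.set_printoptions(precision=4,suppress=True)
s=cam("wrist"); np.save("w8.npy",s,allow_pickle=True); cv2.imwrite("pics/w8.png",s["color"])
print("cam",ray(s,0,0)[0])
h=cv2.cvtColor(s["color"],cv2.COLOR_BGR2HSV)
m=(((h[...,0]<6)|(h[...,0]>172))&(h[...,1]>150)&(h[...,2]>60)).astype(np.uint8)
n,l,st,ce=cv2.connectedComponentsWithStats(m); i=1+st[1:,4].argmax(); print(st[i],ce[i])
m=(l==i)
for r in np.flatnonzero(m.any(1))[::3]:
    c=np.flatnonzero(m[r]); print(r,c[0],c[-1],int(h[r,(c[0]+c[-1])//2,2]),end=" | ")
E
```

```text
time: 28.65
tool_pos: [0.4792, -0.1949, 0.1998]
ee_rot: [-3.141, -0.001, 1.592]
wrist_force: [-0.3, -0.0, -0.9]
width: 0.0397
finger_force: 0.0
cam [ 0.4769 -0.1119  0.3769]
[ 246  119   75  141 8390] [281.8802 197.6386]
119 277 285 129 | 122 277 294 179 | 125 277 293 180 | 128 277 293 181 | 131 277 293 153 | 134 277 293 110 | 137 278 292 182 | 140 278 291 181 | 143 277 291 181 | 146 251 291 65 | 149 248 316 146 | 152 247 319 181 | 155 247 320 181 | 158 247 320 181 | 161 247 320 183 | 164 247 320 182 | 167 247 320 182 | 170 247 319 181 | 173 247 319 182 | 176 247 319 182 | 179 246 319 181 | 182 246 318 182 | 185 246 318 182 | 188 246 318 183 | 191 246 318 182 | 194 246 317 182 | 197 246 317 182 | 200 246 317 182 | 203 246 317 182 | 206 246 317 182 | 209 246 316 182 | 212 246 316 181 | 215 246 316 182 | 218 246 316 182 | 221 246 315 180 | 224 246 315 182 | 227 246 315 183 | 230 246 315 181 | 233 246 314 182 | 236 246 314 181 | 239 248 314 181 | 242 249 314 182 | 245 249 313 181 | 248 249 313 180 | 251 250 313 180 | 254 250 313 180 | 257 250 312 180 |
```

```bash
python3 - <<'E'
from h import *
np.set_printoptions(precision=4,suppress=True)
w=np.load("w8.npy",allow_pickle=True).item()
print("lug",onz(w,285,127,.088),onz(w,285,127,.082)," ends",onz(w,285,119,.082),onz(w,285,136,.088))
f=[onz(w,247.5,152,.095),onz(w,320,153,.095)];b=[onz(w,246,236,.095),onz(w,314.5,236,.095)];print(f,b)
d=(f[0]+f[1]-b[0]-b[1])/2;print("guard dir yaw",np.arctan2(d[1],d[0]), "wid",np.linalg.norm(f[1]-f[0]))
print("lugtri",tri((w,285,127),(np.load("w1.npy",allow_pickle=True).item(),424/1.42,100/1.42)))
E
```

```text
lug [ 0.4786 -0.1248  0.088 ] [ 0.4787 -0.1251  0.082 ]  ends [ 0.4785 -0.1178  0.082 ] [ 0.4788 -0.1328  0.088 ]
[array([ 0.4464, -0.1468,  0.095 ]), array([ 0.5097, -0.1464,  0.095 ])] [array([ 0.4443, -0.2253,  0.095 ]), array([ 0.5084, -0.2239,  0.095 ])]
guard dir yaw 1.5497732836965858 wid 0.06330238886343341
lugtri (array([ 0.4806, -0.1242,  0.1114]), np.float64(0.002146622306778667))
```

View pics/w8.png

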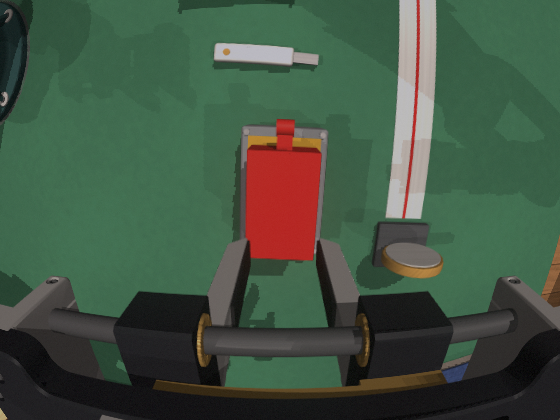

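Wrist view: the lug's knuckle is at (285,127) and the guard top is below it at rows 150–258. That puts the lug at (0.479, −0.1255), which agrees with the given sizes. Grasping it now.

```bash
python3 nudge.py '.04 0 0 0 .043; .04 .0347 -.0008 0 0; .04 .0347 -.0008 0 0; .04 0 0 0 0; .04 0 0 .03 0; .04 0 0 .03 0; .04 0 0 .03 0; .04 0 0 .025 0; .04 0 0 .015 0; .04 0 0 0 0; 0 0 0 0 0; 0 0 0 0 0; 0 0 0 0 0; 0 0 0 0 0; 0 0 0 0 0; 0 0 0 0 0; 0 0 0 0 0'
```

```text
time: 30.12
tool_pos: [0.4796, -0.1261, 0.0718]
ee_rot: [3.141, 0.001, 1.55]
wrist_force: [-3.4, 1.3, 6.3]
width: 0.0161
finger_force: 30.0
```

```bash
python3 - <<'E'
import numpy as np
p=.2676+np.linspace(0,1.5,16)
x=np.diff(.1286*np.cos(p));z=-np.diff(.1286*np.sin(p))
print("; ".join(f"0 {a:.4f} 0 {b:.4f} 0" for a,b in zip(x,z)))
E
```

```text
0 -0.0040 0 -0.0122 0; 0 -0.0052 0 -0.0117 0; 0 -0.0064 0 -0.0112 0; 0 -0.0074 0 -0.0105 0; 0 -0.0085 0 -0.0097 0; 0 -0.0094 0 -0.0088 0; 0 -0.0102 0 -0.0078 0; 0 -0.0109 0 -0.0068 0; 0 -0.0116 0 -0.0056 0; 0 -0.0121 0 -0.0044 0; 0 -0.0124 0 -0.0032 0; 0 -0.0127 0 -0.0020 0; 0 -0.0128 0 -0.0007 0; 0 -0.0128 0 0.0006 0; 0 -0.0127 0 0.0019 0
```

```bash
python3 nudge.py '0 -.004 0 -.0122 0; 0 -.0052 0 -.0117 0; 0 -.0064 0 -.0112 0; 0 -.0074 0 -.0105 0; 0 -.0085 0 -.0097 0; 0 0 0 0 0'
```

```text
time: 30.62
tool_pos: [0.4787, -0.1593, 0.1276]
ee_rot: [3.141, 0.002, 1.548]
wrist_force: [-2.2, 1.1, 0.8]
width: 0.0155
finger_force: 30.0
```

Low forces and the lug is still held, so I'll continue.

```bash
python3 nudge.py '0 -.0094 0 -.0088 0; 0 -.0102 0 -.0078 0; 0 -.0109 0 -.0068 0; 0 -.0116 0 -.0056 0; 0 -.0121 0 -.0044 0; 0 -.0124 0 -.0032 0; 0 -.0127 0 -.002 0; 0 -.0128 0 -.0007 0; 0 -.0128 0 .0006 0; 0 -.0127 0 .0019 0; 0 0 0 0 0; 0 0 0 0 0; 0 0 0 0 0'; python3 - <<'E'
from h import *
s=cam("side")["color"]
h=cv2.cvtColor(s,cv2.COLOR_BGR2HSV)
m=(((h[...,0]<6)|(h[...,0]>172))&(h[...,1]>150)&(h[...,2]>50)).astype(np.uint8)
n,l,st,ce=cv2.connectedComponentsWithStats(m); print(st[1:][st[1:,4]>40])
E
```

```text
time: 31.7
tool_pos: [0.4758, -0.2771, 0.1633]
ee_rot: [-3.141, 0.004, 1.548]
wrist_force: [-5.2, -0.9, 5.2]
width: 0.0154
finger_force: 30.0
[[349 153  28  46 819]]
```

The guard is at about 1.5 rad, judged from the lug position. I'll release it and bring the closed fingers to the off side of the toggle.

```bash
python3 nudge.py '.04 0 0 0 0; .04 0 0 0 0; .04 0 0 0 0; .04 0 0 -.03 0; .04 0 0 -.03 0; .0 .0302 -.0138 0 0; .0 .0302 -.0138 0 0; .0 .0302 -.0138 0 0; 0 0 0 0 0; 0 0 0 0 0; 0 0 0 0 0; 0 0 0 0 0'; python3 - <<'E'
from h import *
np.set_printoptions(precision=4,suppress=True)
s=cam("wrist"); np.save("w9.npy",s,allow_pickle=True);I=s["color"].copy()
for p in([.4774-.0144,-.1865+.0003,.077],):
    q=proj(s,p);print(q,proj(s,robot.get_obs()['tool_pos'])); cv2.circle(I,tuple(int(round(v)) for v in q),8,(255,0,255),1)
b=cam("side")["color"][120:270,280:430]; b=cv2.resize(b,None,fx=1.5,fy=1.5,interpolation=cv2.INTER_CUBIC); I[:b.shape[0],:b.shape[1]]=b
cv2.imwrite("pics/w9.png",I)
E
```

```text
time: 32.75
tool_pos: [0.4374, -0.1842, 0.2219]
ee_rot: [3.141, 0.0, 1.549]
wrist_force: [-0.0, -1.2, -0.6]
width: 0.0004
finger_force: 0.0
[308.6991 195.6059] [284.1652 254.92  ]
```

View pics/w9.png

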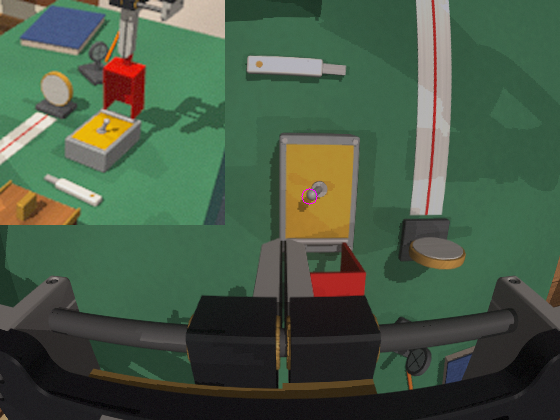

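The toggle's ball is at (311,196), on my predicted mark and leaning to the off side. The guard stands upright behind it. Descending beside the toggle.

```bash
python3 nudge.py '0 -.002 -.001 .03 0; 0 0 0 .03 0; 0 0 0 .03 0; 0 0 0 .03 0; 0 0 0 .024 0; 0 0 0 .01 0; 0 0 0 0 0; 0 0 0 0 0; 0 0 .005 0 0; 0 0 .005 0 0; 0 0 .005 0 0; 0 0 .005 0 0; 0 0 0 0 0'
```

```text
time: 33.93
tool_pos: [0.4571, -0.1866, 0.0707]
ee_rot: [3.14, 0.002, 1.55]
wrist_force: [-3.9, 0.8, 7.3]
width: 0.0006
finger_force: 3.9
```

```bash
python3 nudge.py '0 0 .004 0 0; 0 0 .004 0 0; 0 0 .004 0 0; 0 0 0 0 0; 0 0 0 0 0'; python3 nudge.py '0 0 .002 0 0; 0 0 .002 0 0; 0 0 0 0 0'
```

```text
time: 34.35
tool_pos: [0.4707, -0.1872, 0.0716]
ee_rot: [3.135, 0.003, 1.55]
wrist_force: [0.1, -0.3, 5.6]
width: 0.0004
finger_force: 2.3
time: 34.6
tool_pos: [0.4741, -0.1871, 0.0705]
ee_rot: [3.137, 0.003, 1.55]
wrist_force: [-0.7, -1.0, 2.9]
width: 0.0005
finger_force: 1.2
```

```bash
for i in 1; do python3 nudge.py '0 0 .002 0 0; 0 0 0 0 0; 0 0 0 0 0'; done; python3 nudge.py '0 0 .002 0 0; 0 0 0 0 0; 0 0 0 0 0'; python3 nudge.py '0 0 .002 0 0; 0 0 0 0 0; 0 0 0 0 0'
```

```text
time: 34.85
tool_pos: [0.4741, -0.1863, 0.0683]
ee_rot: [3.141, 0.0, 1.55]
wrist_force: [-0.2, 0.8, 1.8]
width: 0.0005
finger_force: 1.0
time: 35.1
tool_pos: [0.4752, -0.1862, 0.0678]
ee_rot: [-3.14, -0.0, 1.55]
wrist_force: [-3.0, -1.4, 4.2]
width: 0.0006
finger_force: 2.2
time: 35.35
tool_pos: [0.4755, -0.1862, 0.0677]
ee_rot: [-3.136, -0.0, 1.55]
wrist_force: [-6.8, -0.3, 6.0]
width: 0.0002
finger_force: 4.8
```

```bash
python3 nudge.py '0 0 .003 0 0; 0 0 0 0 0; 0 0 0 0 0'; python3 nudge.py '0 0 -.02 0 0; 0 0 -.015 0 0; 0 0 0 -.03 0; 0 0 0 -.03 0; 0 0 0 -.03 0; 0 0 0 -.03 0; 0 0 0 -.03 0; 0 0 0 0 0; 0 0 0 0 0'; python3 - <<'E'
from h import *
np.set_printoptions(precision=4,suppress=True)
s=cam("wrist"); a=cam("scene")
w=np.load("w9.npy",allow_pickle=True).item()
def ball(s):
    for lean in(-.45,-.2,0,.2,.3,.45):
        print(lean,proj(s,[.4774+.033*np.sin(lean),-.1865,.047+.033*np.cos(lean)]),end=" ")
    h=cv2.cvtColor(s["color"],cv2.COLOR_BGR2HSV)
    u,v=proj(s,[.4774,-.1865,.06]).astype(int)
    R=h[v-22:v+22,u-28:u+28]; m=((R[...,1]<90)).astype(np.uint8)
    n,l,st,ce=cv2.connectedComponentsWithStats(m); print("\n",(u-28,v-22),[(st[i],ce[i]+[u-28,v-22]) for i in range(1,n) if st[i,4]>15])
ball(w);ball(s)
E
```

```text
time: 35.6
tool_pos: [0.4758, -0.1862, 0.0676]
ee_rot: [-3.13, -0.001, 1.549]
wrist_force: [-13.2, -0.7, 11.3]
width: 0.0007
finger_force: 8.6
time: 36.35
tool_pos: [0.4471, -0.1859, 0.2196]
ee_rot: [3.137, 0.001, 1.55]
wrist_force: [-0.9, -0.3, -1.2]
width: 0.0003
finger_force: 0.0
-0.45 [308.7231 195.8168] -0.2 [316.529  196.3241] 0 [322.9762 196.3657] 0.2 [329.2421 196.0792] 0.3 [332.2063 195.8178] 0.45 [336.3388 195.2887] 
 (np.int64(292), np.int64(169)) [(array([ 15,  12,  20,  19, 258], dtype=int32), array([316.8915, 190.2519]))]
-0.45 [298.9115 194.8007] -0.2 [306.7459 195.3017] 0 [313.262 195.338] 0.2 [319.6331 195.046 ] 0.3 [322.6613 194.7817] 0.45 [326.9008 194.2482] 
 (np.int64(283), np.int64(168)) [(array([ 19,  12,  27,  19, 305], dtype=int32), array([313.7148, 189.1607]))]
```

```bash
python3 - <<'E'
from h import *
s=cam("wrist"); w=np.load("w9.npy",allow_pickle=True).item()
for s,u in((w,323),(s,313)):
    h=cv2.cvtColor(s["color"],cv2.COLOR_BGR2HSV)
    print("cols",u-24,"..")
    for r in range(180,206,3): print(r," ".join(f"{x:3d}" for x in h[r,u-24:u+26:2,1])," V "," ".join(f"{x:3d}" for x in h[r,u-24:u+26:2,2]))
E
```

```text
cols 299 ..
180 185 186 190 188 187 185 182 185 187 186 185 185 183 182 184 184 183 184 180 184 184 184 183 182 184  V  175 173 172 172 175 176 178 176 176 173 175 175 176 177 176 176 177 177 177 175 177 176 177 177 177
183 187 186 188 186 188 187 187 159  27  25  26  25  27 179 185 185 183 182 187 182 183 185 182 184 184  V  172 173 174 174 174 175 177 138 143 154 154 154 134 168 170 171 171 178 176 177 177 176 177 176 176
186 183 183 184 184 187 187 173  25  26  28  32  27  27  28 178 188 186 185 184 183 184 180 182 183 182  V  177 176 176 176 175 175 153 142 139 108 110 133 133 139 166 167 167 170 177 178 176 177 177 176 175
189 183 187 183 184 183 154  42  32  31  26  30  32  27  26 122 187 188 185 184 184 184 185 184 183 183  V  177 176 178 177 176 136 114 103  98 108 111 105 131 139 153 168 167 176 176 177 177 175 175 176 176
192 181 182 184 182  85  25  28  25  24  34  35  28  24  25 175 183 184 185 183 181 184 182 182 184 183  V  176 177 175 177 114 130 148 162 137  98  94 146 147 155 168 177 175 175 176 176 176 177 177 176 176
195 184 183 183 184  48  26  23  25  26  30  24 
[... 1967 characters left out ...]
 175 151 128 145 151 135 102  95  80  78  96 134 157 172 147 118 176 177 176
198 185 184 185 185 187 184 183 183 184 184 189 177 173 189 189 185 133  32  26  26  30 181 185 185 183  V  175 176 175 175 175 177 177 177 176 177 124 121 121 128 127 167 117 105 126 137 118 163 175 176 176
201 187 189 184 182 187 183 184 182 184 184 182 186 184 186 187 188 183 182 180 182 184 184 184 184 184  V  172 171 176 177 175 176 176 177 176 176 177 159 126 126 128 129 169 177 153 167 175 176 177 175 176
204 189 187 186 183 184 183 184 184 185 184 187 184 188 188 187 187 184 184 183 185 185 183 183 184 184  V  171 172 173 176 176 176 176 176 175 176 176 144 125 126 127 128 129 176 176 174 175 176 176 175 176
```

The toggle ball moved to column 326 (predicted 327 when on), and the push ended against the stop at 13 N, so it is on. Now I'll re-pinch the lug.

```bash
python3 nudge.py '.04 -.0302 .0102 0 0; .04 -.0302 .0102 0 0; .04 -.0302 .0102 0 0; .04 0 0 0 0; .04 0 0 0 0; .04 0 0 .025 0; .04 0 0 .02 0; .04 0 0 .011 0; .04 0 0 0 0; .04 0 0 0 0; 0 0 0 0 0; 0 0 0 0 0; 0 0 0 0 0; 0 0 0 0 0; 0 0 0 0 0; 0 0 0 0 0; 0 0 0 0 0'
```

```text
time: 37.92
tool_pos: [0.4756, -0.2772, 0.1632]
ee_rot: [3.139, 0.001, 1.55]
wrist_force: [3.1, -0.1, 2.5]
width: 0.0152
finger_force: 30.0
```

Gripped. Now the reverse arc.

```bash
python3 nudge.py '0 .0127 0 -.0019 0; 0 .0128 0 -.0006 0; 0 .0128 0 .0007 0; 0 .0127 0 .002 0; 0 .0124 0 .0032 0; 0 .0121 0 .0044 0; 0 .0116 0 .0056 0; 0 .0109 0 .0068 0; 0 .0102 0 .0078 0; 0 .0094 0 .0088 0; 0 0 0 0 0'; python3 nudge.py '0 .0085 0 .0097 0; 0 .0074 0 .0105 0; 0 .0064 0 .0112 0; 0 .0052 0 .0117 0; 0 .004 0 .0122 0; 0 0 0 0 0; 0 0 0 0 0'
```

```text
time: 38.83
tool_pos: [0.4785, -0.1569, 0.1245]
ee_rot: [3.138, -0.001, 1.552]
wrist_force: [7.4, 0.8, 1.2]
width: 0.0159
finger_force: 30.0
time: 39.42
tool_pos: [0.4793, -0.1269, 0.0706]
ee_rot: [3.137, 0.0, 1.551]
wrist_force: [5.6, -0.2, 4.0]
width: 0.0157
finger_force: 30.0
```

```bash
python3 nudge.py '0 0 0 .002 0; 0 0 0 .002 0; 0 0 0 0 0; 0 0 0 0 0'; python3 nudge.py '.04 0 0 0 0; .04 0 0 0 0; .04 0 0 0 0; .04 0 0 -.03 0; .04 0 0 -.03 0; .0 0 0 -.01 0; 0 0 0 0 0; 0 0 0 0 0; 0 0 0 0 0; 0 0 0 0 0'
```

```text
time: 39.75
tool_pos: [0.4795, -0.1269, 0.0702]
ee_rot: [3.136, -0.0, 1.55]
wrist_force: [-0.8, 3.0, 20.0]
width: 0.0156
finger_force: 30.0
time: 40.58
tool_pos: [0.4763, -0.1273, 0.1334]
ee_rot: [-3.137, -0.001, 1.55]
wrist_force: [-0.3, 0.1, 0.3]
width: 0.0099
finger_force: 0.0
```

```bash
python3 nudge.py '0 0 0 -.03 0; 0 0 0 -.03 0; 0 0 0 -.03 0; 0 0 0 -.03 0; 0 -.03 0 0 0; 0 -.03 0 0 0; 0 -.03 0 0 0; 0 -.03 0 0 0; 0 0 0 0 0; 0 0 0 0 0; 0 0 0 0 0'; python3 - <<'E'
from h import *
def red(I):
    h=cv2.cvtColor(I,cv2.COLOR_BGR2HSV)
    m=(((h[...,0]<6)|(h[...,0]>172))&(h[...,1]>150)&(h[...,2]>50)).astype(np.uint8)
    n,l,st,ce=cv2.connectedComponentsWithStats(m); i=1+st[1:,4].argmax(); return st[i],ce[i].round(1)
b,a=cam("side"),cam("scene")
print(red(cv2.imread("pics/side0.png")),red(b["color"]));print(red(cv2.imread("pics/scene0.png")),red(a["color"]))
# bystander shifts and fin position by template matching
for n,c,o in(("lamp",a,(388,185,430,218)),("feeler",a,(238,213,270,242)),("reticle",a,(133,298,174,345)),("fin",b,(272,258,296,282))):
    T=cv2.imread("pics/scene0.png" if c is a else "pics/side0.png")[o[1]:o[3],o[0]:o[2]]
    _,v,_,p=cv2.minMaxLoc(cv2.matchTemplate(c["color"],T,cv2.TM_CCOEFF_NORMED)); print(n,round(v,3),p[0]-o[0],p[1]-o[1])
q=proj(b,[.4377+.0011,.1753-.050,.104])-proj(b,[.4376,.1812,.104]);print("fin expected shift",q)
E
```

```text
time: 41.5
tool_pos: [0.4748, -0.2471, 0.2547]
ee_rot: [-3.14, -0.002, 1.55]
wrist_force: [0.3, 1.0, 0.3]
width: 0.0006
finger_force: 0.0
(array([331, 181,  38,  35, 901], dtype=int32), array([349.1, 198.1])) (array([331, 181,  38,  35, 904], dtype=int32), array([349.1, 198.1]))
(array([ 188,  215,   49,   37, 1069], dtype=int32), array([212.5, 231.7])) (array([ 188,  215,   49,   37, 1074], dtype=int32), array([212.4, 231.7]))
lamp 0.999 0 0
feeler 0.978 0 0
reticle 0.949 0 0
fin 0.791 12 -12
fin expected shift [ 13.56531149 -13.00292489]
```

The guard looks identical to the start, when it was shut. The bystanders haven't moved, the lid is at its stop, and the arm is clear.

```bash
python3 -c "
from bench import robot
print(robot.close_job())"
```

```text
the job is handed in; nothing more can be done
None
```

I handed the job in at about 41 s: the three eyepieces present stand upright in the case with its lid shut, the toggle is on and the guard is closed over it; the hand-in returned no verdict.

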